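# Put the cutting dies back in their labelled rack lanes

## Task

Put the die rack back in order: every cutting die must end lying flat and fully down, right way up, in the rack lane whose label has its colour, and the thread spool that someone left standing in the rack must go onto its upright spindle, all the way down to the base. The yellow die was put in the blue die's lane by mistake, and the blue die is still on the cutting board; leave the red and green dies and everything else on the bench where they are, and set the dies down rather than dropping them.

Things in the scene. Friction and masses are not known exactly. Their poses are not given: they have to be found in the camera images.
- rack: fixed low wooden rack, 245 x 314 mm, with four parallel open-topped lanes, 76 mm apart. Origin on the table under the middle of the lanes; x along the lanes towards the 61 mm deep label ledge (the end away from the robot), y across them. Lane: 174 mm long, 66 mm wide inside, floor 12 mm and walls' tops 42 mm above the table, walls 10 mm thick
- die_red: loose cutting die of dark steel strip, outline an ellipse, about 150 mm long (x) by 56 mm wide (y), 30 mm high, with red cross braces and a red carrying handle: bar over the middle, 90 mm along x, 14 mm thick in y, from 47 to 65 mm above the underside. 0.3 to 0.6 kg. Origin: centre of the underside, z up. Starts in its own lane
- die_blue: loose cutting die of dark steel strip, outline a strap end (one round end, one square end), about 150 mm long (x) by 56 mm wide (y), 30 mm high, with blue cross braces and a blue carrying handle: bar over the middle, 90 mm along x, 14 mm thick in y, from 47 to 65 mm above the underside. 0.3 to 0.6 kg. Origin: centre of the underside, z up. Starts lying flat on the cutting board at any angle
- die_yellow: loose cutting die of dark steel strip, outline a long octagon, about 150 mm long (x) by 56 mm wide (y), 30 mm high, with yellow cross braces and a yellow carrying handle: bar over the middle, 90 mm along x, 14 mm thick in y, from 47 to 65 mm above the underside. 0.3 to 0.6 kg. Origin: centre of the underside, z up. Starts misfiled in the blue-labelled lane
- die_green: loose cutting die of dark steel strip, outline a waisted dog-bone, about 150 mm long (x) by 56 mm wide (y), 30 mm high, with green cross braces and a green carrying handle: bar over the middle, 90 mm along x, 14 mm thick in y, from 47 to 65 mm above the underside. 0.3 to 0.6 kg. Origin: centre of the underside, z up. Starts in its own lane
- label_red: fixed red label plate, 46 x 64 x 4 mm, with a small white outline of the red die on it, lying on the rack's ledge at the far end of the lane that belongs to the red die (which lane that is varies). Origin: centre of its underside, 42 mm above the table; x points along the lane away from it, so the lane's middle is 118 mm back along -x
- lane_red (a point): centre of the floor of the lane labelled red (12 mm above the table); x along the lane, y across it, z up
- label_blue: fixed blue label plate, 46 x 64 x 4 mm, with a small white outline of the blue die on it, lying on the rack's ledge at the far end of the lane that belongs to the blue die (which lane that is varies). Origin: centre of its underside, 42 mm above the table; x points along the lane away from it, so the lane's middle is 118 mm back along -x
- lane_blue (a point): centre of the floor of the lane labelled blue (12 mm above the table); x along the lane, y across it, z up
- label_yellow: fixed yellow label plate, 46 x 64 x 4 mm, with a small white outline of the yellow die on it, lying on the rack's ledge at the far end of the lane that belongs to the yellow die (which lane that is varies). Origin: centre of its underside, 42 mm above the table; x points along the lane away from it, so the lane's middle is 118 mm back along -x
- lane_yellow (a point): centre of the floor of the lane labelled yellow (12 mm above the table); x along the lane, y across it, z up
- label_green: fixed green label plate, 46 x 64 x 4 mm, with a small white outline of the green die on it, lying on the rack's ledge at the far end of the lane that belongs to the green die (which lane that is varies). Origin: centre of its underside, 42 mm above the table; x points along the lane away from it, so the lane's middle is 118 mm back along -x
- lane_green (a point): centre of the floor of the lane labelled green (12 mm above the table); x along the lane, y across it, z up
- spool: loose spool of orange thread, 95 mm tall: black base flange 60 mm in diameter and 6 mm high, thread 50 mm in diameter from 6 to 86 mm, black collar 34 mm in diameter from 86 to 95 mm, a bore 22 mm in diameter right through. 0.2 to 0.35 kg. Origin: centre of the underside, z along the bore, up. Starts standing in the yellow-labelled lane
- spindle: fixed upright steel spindle, 12 mm in diameter with a tapered tip 112 mm above the table, on a round base 84 mm in diameter and 12 mm high. Origin on the table under its axis, z up. To the left or right of the rack
- board: fixed white cutting board, 260 (x) x 240 (y) x 12 mm, left or right of the rack, across the rack from the spindle. Origin: centre of its underside
- glue: bystander, to be left alone: white glue bottle with a red cap, 56 mm in diameter, 165 mm tall, beyond the board. Origin: centre of its underside
- jar: bystander, to be left alone: brass-coloured rivet jar with a black lid, 64 mm in diameter, 75 mm tall, on the robot's side of the board. Origin: centre of its underside
- tin: bystander, to be left alone: open steel cup, 68 mm in diameter, 95 mm tall, beyond the spindle. Origin: centre of its underside
- weight: bystander, to be left alone: brass pattern weight, 60 mm in diameter, 45 mm tall, on the robot's side of the spindle. Origin: centre of its underside
- driver: bystander, to be left alone: screwdriver lying crosswise on the table between the robot and the rack. Origin: on its underside
There are look-alikes about, which are no part of the job. Leave any orange or pink look-alike of the die_green alone.

How it is judged:
By the outcome, as a careful person would: the job done as asked, in the order asked, and still so for the second after the job is handed in, with the robot touching nothing.
It also fails if it takes over 72 s, if anything falls off the work surface, if the arm or the gripper's body presses on something with over 40 N, if the wrist force passes 120 N, or if a joint passes its speed limit or range.

## Robot

A 6-joint arm with a two-finger parallel gripper is mounted at the origin on the work surface. World frame = base frame: x ahead of the robot, y to its left, z up, the work surface at z = 0. Lengths are in m, angles in degrees, forces in N, time in s.
With the tool pointing down it reaches from about 0.4 to 0.825 m from the base axis. Payload 7 kg.
Tool frame: the origin (TCP) lies midway between the tips of the shut fingers; the grasp point (between the pads) lies 19 mm behind it; z points along the fingers, y is the line along which they close (so a half turn about z gives the same grasp; the last joint's range is limited). The gripper opens to 88 mm and grips with 3 to 60 N. Pads are 19 mm wide; open, the fingers measure 130 mm over their backs; the gripper's body (78 mm by 193 mm) begins 47 mm behind the grasp point.
Start: joints at [-55.8, 20.546, 0.682, 0, -70.136, -16.507], TCP at [0.205, -0.643, 0.227] pointing down, gripper open.
Joint ranges: [-176.03, 176.03], [-82.01, 121.73], [-58.28, 71.71], [-173.87, 95.51], [-174.79, -0.11], [-173.66, 173.66]. Speed limits (degrees/s): [136.94, 136.94, 172.46, 180, 180, 180].

## Interface

Orientations are given as a 3x3 rotation matrix whose columns are the frame's x, y, z axes.
In Python, from rig import robot gives the robot as it stands. Calls block until the motion is done:
- robot.goto(position, orientation): joint-space move of the TCP to a pose.
- robot.servo_line(position, ori=None, speed=0.15): straight line of the TCP; ori=None keeps the orientation; speed is the mean speed in m/s.
- robot.movej(angles): joint-space move.
- robot.move_gripper(opening): opening from 0.0 (shut) to 1.0 (fully open); the grip force is fixed at half the most; returns when the fingers have stopped.
- robot.dwell(seconds).
- robot.ik(position, orientation): joint angles nearest the present ones, or None.
- robot.grab_frame(name): name is "scene" or "top" or "wrist"; returns (picture, depth): 384x512x3 uint8, red, green, blue; 384x512 float32, m along the optical axis (not along the pixel's ray), 0 where there is no reading.
- robot.camera_info(name): a dict with "vfov" (degrees; the focal length in pixels is half the picture's height over the tangent of half this angle, whatever the lens; pixels are square), "cx", "cy" (the principal point, pixels), "view" (4x4, takes a point from world to camera coordinates); the wrist camera has in their place "T_tool_cam" (4x4, takes a point from camera to tool coordinates, whose origin is the TCP and whose axes are the flange's). Camera axes: x right, y down, z forward; pixel columns grow to the right and rows downward; lengths in m; the calibration is good to about 2 mm. The wrist camera is an equidistant fisheye: a pixel r from the principal point sees the ray r / f radians off the axis. A picture is of the moment at which its call begins: read the wrist's pose just before it. camera_info takes no time and is no camera call.
A pose or a line that the arm cannot do raises robot.Unreachable and nothing moves.
- robot.job_done(): hands the job in; it is judged then, once.
Readings, each from a call of its own:
- robot.read_t(): time.
- robot.read_qpos(): joint angles.
- robot.read_qvel(): joint speeds.
- robot.read_effort(): joint torques, N m.
- robot.read_position(): TCP position.
- robot.read_tcp_rot(): TCP orientation.
- robot.read_force(): force on the tool from outside, world axes, zero at the start.
- robot.read_ft_torque(): the same for the moment, N m.
- robot.read_grip_width(): opening from 0.0 (shut) to 1.0 (fully open).
- robot.read_finger_force(): force on a finger pad.
Only numpy, scipy, OpenCV 4.12 (cv2) and the standard library are available. Lean on these libraries where they do the work, as an engineer would, in place of code of your own. Each camera call takes 0.05 s, during which the arm holds its last target. There are 200 camera calls.

## Working session

There is one attempt and no reset: what is moved stays moved. The work goes in short steps, each a Python script; the robot and the scene stay as the last script left them, time stands still between calls to the robot, and variables do not carry over. Pictures are saved under pics/ and viewed, at most 10 in all, crops included, and the job is handed in when it is done.

```bash
mkdir -p pics; ls; python3 - <<'E'
from rig import robot
import cv2,numpy as np
for n in("top","scene"):
    p,d=robot.grab_frame(n); cv2.imwrite(f"pics/{n}0.png",p[...,::-1]); np.savez(f"pics/{n}0.npz",p=p,d=d)
    print(n,robot.camera_info(n))
print(robot.camera_info("wrist"),robot.read_t(),robot.read_tcp_rot())
E
```

```text
pics
top {'vfov': 42.40560407754342, 'cx': 258.9618445788637, 'cy': 189.45921943811527, 'view': array([[-0.02213428, -0.99972167, -0.00816477,  0.01470811],
       [-0.99162788,  0.02299283, -0.12706485,  0.49593299],
       [ 0.12721722,  0.00528392, -0.99186081,  1.73157813],
       [ 0.        ,  0.        ,  0.        ,  1.        ]])}
scene {'vfov': 47.29706755236403, 'cx': 251.28755391638532, 'cy': 194.52099279087534, 'view': array([[ 0.88741254,  0.46085123, -0.01072962, -0.42150862],
       [ 0.24826435, -0.49740936, -0.83123326, -0.07700262],
       [-0.38841189,  0.73498304, -0.55582024,  1.35627615],
       [ 0.        ,  0.        ,  0.        ,  1.        ]])}
{'vfov': 65.70646984690485, 'cx': 253.42694224073284, 'cy': 189.01484593763576, 'T_tool_cam': array([[-8.83498660e-04, -9.52908483e-01, -3.03256728e-01,
         8.24587989e-02],
       [ 9.99999579e-01, -7.66974020e-04, -5.03343286e-04,
         7.99349877e-04],
       [ 2.47050055e-04, -3.03257045e-01,  9.52908759e-01,
        -1.57162545e-01],
       [ 0.00000000e+00,  0.00000000e+00,  0.00000000e+00,
         1.00000000e+00]])} 0.1 [[-9.52728566e-01 -3.03822188e-01 -5.97255132e-04]
 [-3.03822741e-01  9.52727552e-01  1.39797632e-03]
 [ 1.44285195e-04  1.51335167e-03 -9.99998844e-01]]
```

View pics/top0.png

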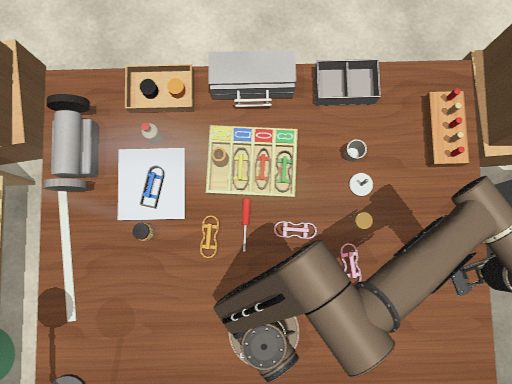

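View pics/scene0.png

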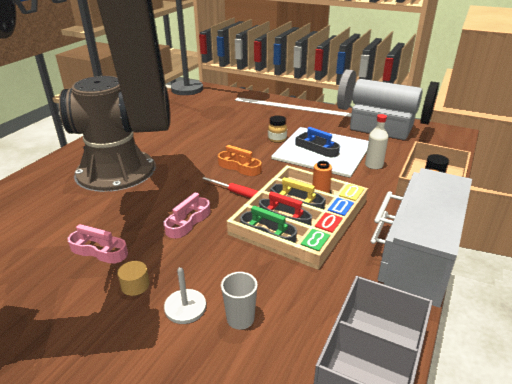

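The scene shows the rack lanes, left to right: yellow (spool at top px (220,155)), blue (holding the yellow die at (241,168)), red and green. The blue die is on the board at (153,187) and the spindle at (361,184). The orange and pink look-alikes are clear of the rack.

```bash
cat > h.py <<'E'
import numpy as np,cv2
from rig import robot
def cloud(p,d,info,T=None):
    "world point per pixel from depth; T = world<-camera"
    h,w=d.shape; f=h/2/np.tan(np.radians(info['vfov']/2))
    u,v=np.meshgrid(np.arange(w),np.arange(h)); R=rays(u,v,info,f)
    if T is None: T=np.linalg.inv(info['view'])
    return (R*d[...,None])@T[:3,:3].T+T[:3,3]
def rays(u,v,info,f):
    x=(u-info['cx']);y=(v-info['cy'])
    if 'view' in info: return np.stack([x/f,y/f,np.ones_like(x)],-1)
    r=np.hypot(x,y)+1e-9; t=np.tan(np.minimum(r/f,1.5))/r
    return np.stack([x*t,y*t,np.ones_like(x)],-1)
def onplane(p,info,z,T=None):
    "every pixel's ray cut with plane z"
    h,w=p.shape[:2]; f=h/2/np.tan(np.radians(info['vfov']/2))
    u,v=np.meshgrid(np.arange(w),np.arange(h)); R=rays(u,v,info,f)
    if T is None: T=np.linalg.inv(info['view'])
    D=R@T[:3,:3].T; return T[:3,3]+D*((z-T[2,3])/D[...,2])[...,None]
def wrist(name):
    T=np.eye(4);T[:3,:3]=robot.read_tcp_rot();T[:3,3]=robot.read_position()
    p,d=robot.grab_frame("wrist"); i=robot.camera_info("wrist")
    cv2.imwrite(f"pics/{name}.png",p[...,::-1]); return p,d,i,T@i['T_tool_cam']
HUE=dict(yellow=(23,35),blue=(100,125),red=(0,5),green=(50,85),orange=(8,19))
def cmask(p,c,s=110,vmin=60):
    H=cv2.cvtColor(p,cv2.COLOR_RGB2HSV); a,b=HUE[c]
    m=(H[...,0]>=a)&(H[...,0]<=b)
    if c=='red': m|=H[...,0]>=175
    return m&(H[...,1]>s)&(H[...,2]>vmin)
def rect(xy):
    "min-area rect: centre, sides, angle of long side (deg)"
    c,(a,b),t=cv2.minAreaRect((np.asarray(xy)*1000).astype(np.float32))
    if a<b: a,b,t=b,a,t+90
    return np.round(c,1),round(a,1),round(b,1),round((t+90)%180-90,1)
def down(yaw):
    "tool down; tool y (closing line) at yaw deg from world x"
    a=np.radians(yaw); y=np.array([np.cos(a),np.sin(a),0]); z=np.array([0,0,-1.]); return np.stack([np.cross(y,z),y,z],1)
E
cat > m.py <<'E'
from h import *
for n in("top","scene"):
    q=np.load(f"pics/{n}0.npz");p,d=q['p'],q['d'];i=robot.camera_info(n);W=cloud(p,d,i)
    print(n)
    for c in HUE:
        m=cmask(p,c); m&=(W[...,0]>.2)&(W[...,0]<.95)&(abs(W[...,1])<.6)&(W[...,2]>.02)
        k,l,s,_=cv2.connectedComponentsWithStats(m.astype(np.uint8))
        for j in range(1,k):
            if s[j,4]<25: continue
            w=W[l==j]; zt=np.percentile(w[:,2],90)
            P=onplane(p,i,zt)[(l==j)&(W[...,2]>zt-.012)]
            print(c,s[j].tolist(),'ztop %.3f'%zt,rect(P[:,:2]))
    # spindle base: white, z~.012, y<0
    H=cv2.cvtColor(p,cv2.COLOR_RGB2HSV); m=(H[...,1]<50)&(H[...,2]>150)&(W[...,1]<-.1)&(W[...,0]>.3)&(W[...,0]<.8)&(W[...,2]<.03)
    k,l,s,_=cv2.connectedComponentsWithStats(m.astype(np.uint8)); j=1+s[1:,4].argmax()
    print('spindle',s[j].tolist(),W[l==j].mean(0),rect(onplane(p,i,.012)[l==j][:,:2]))
E
python3 m.py
```

```text
top
yellow [213, 127, 17, 5, 37] ztop 0.052 (array([715., 134.]), 57.5, 11.4, 85.0)
yellow [216, 132, 11, 3, 25] ztop 0.054 (array([699.8, 134.4]), 35.8, 7.3, 88.6)
blue [235, 128, 16, 4, 36] ztop 0.052 (array([711.4,  57.5]), 54.4, 7.8, 84.7)
blue [237, 133, 12, 3, 36] ztop 0.051 (array([694.9,  57.8]), 39.4, 7.3, 88.6)
blue [234, 136, 17, 5, 50] ztop 0.051 (array([677.3,  60.4]), 58.7, 13.0, 80.9)
blue [143, 172, 18, 26, 168] ztop 0.080 (array([517.9, 382.7]), 86.9, 16.1, -13.6)
red [141, 123, 8, 7, 46] ztop 0.168 (array([701.5, 380.8]), 23.8, 20.6, 88.6)
red [255, 129, 17, 6, 55] ztop 0.051 (array([703.9, -15.5]), 58.0, 18.0, -87.7)
red [258, 134, 12, 3, 30] ztop 0.049 (array([689.9, -17.2]), 39.3, 7.3, 88.6)
red [255, 136, 17, 6, 62] ztop 0.052 (array([675.1, -15. ]), 58.2, 17.3, 85.0)
red [258, 154, 11, 11, 47] ztop 0.081 (array([596.7, -11.5]), 35.5, 10.5, -1.3)
red [242, 198, 8, 27, 135] ztop 0.032 (array([420.4,  53.9]), 93.1, 22.2, -5.2)
orange [127, 70, 3, 37, 71] ztop 0.048 (array([877.1, 472.7]), 135.5, 3.7, 0.7)
orange [167, 78, 18, 19, 256] ztop 0.061 (array([875.2, 298
[... 2452 characters left out ...]
orange [325, 196, 8, 6, 27] ztop 0.037 (array([652.4,  92.5]), 18.4, 17.3, 81.7)
orange [301, 203, 20, 14, 59] ztop 0.039 (array([629.9,  20.5]), 61.3, 17.0, -16.7)
orange [336, 217, 14, 18, 44] ztop 0.036 (array([724.4,  -2.3]), 78.4, 6.5, 86.3)
orange [227, 222, 95, 41, 497] ztop 0.037 (array([ 592.9, -133. ]), 247.8, 16.6, -3.8)
orange [292, 223, 15, 11, 54] ztop 0.038 (array([632.5, -60.1]), 40.9, 15.2, -5.2)
orange [327, 236, 11, 13, 27] ztop 0.036 (array([719.7, -73.2]), 47.7, 5.9, 87.0)
orange [118, 261, 31, 28, 678] ztop 0.046 (array([ 384.5, -363.2]), 68.7, 58.1, -41.4)
spindle [164, 289, 42, 33, 971] [ 0.51388754 -0.36599717  0.01168626] (array([ 512.9, -364. ]), 83.3, 82.5, -47.4)
```

Labels and handles agree between both views: label spacing is 75–76 mm, heights are 0.046 and 0.077, and rack yaw is about −4°. I'll refine with the wrist camera over the spindle, then over the spool.

```bash
cat > a.py <<'E'
from h import *
robot.goto([.511,-.363,.27],down(90))
p,d,i,T=wrist("w_spin"); W=cloud(p,d,i,T); H=cv2.cvtColor(p,cv2.COLOR_RGB2HSV)
near=np.hypot(W[...,0]-.511,W[...,1]+.363)<.06
m=near&(W[...,2]<.02)&(W[...,2]>.007)
w=W[m];print('base',m.sum(),rect(w[:,:2]),w[:,2].mean())
P=onplane(p,i,.012,T)[m]; print('base plane',rect(P[:,:2]), cv2.minEnclosingCircle((P[:,:2]*1000).astype(np.float32)))
s=near&(W[...,2]>.04);w=W[s];print('shaft');
for a in(.05,.07,.09,.105): 
    k=w[abs(w[:,2]-a)<.01]; print(a,len(k),np.median(k,0) if len(k) else 0)
robot.goto([.60,.137,.27],down(86))
p,d,i,T=wrist("w_rack"); W=cloud(p,d,i,T); np.savez("pics/w_rack.npz",p=p,d=d,T=T)
m=(W[...,2]>.098)&(W[...,2]<.115)&(np.hypot(W[...,0]-.613,W[...,1]-.138)<.05)
P=onplane(p,i,.107,T)[m]; print('collar',m.sum(),np.median(W[m],0),cv2.minEnclosingCircle((P[:,:2]*1000).astype(np.float32)))
for c in HUE:
    m=cmask(p,c)&(W[...,2]>.03)
    k,l,s,_=cv2.connectedComponentsWithStats(m.astype(np.uint8))
    for j in range(1,k):
        if s[j,4]<150: continue
        w=W[l==j]; zt=np.percentile(w[:,2],90)
        P=onplane(p,i,zt,T)[(l==j)&(W[...,2]>zt-.008)]
        print(c,s[j].tolist(),'ztop %.3f'%zt,rect(P[:,:2]))
print(robot.read_t(),robot.read_qpos())
E
python3 a.py; python3 -c "
import cv2,numpy as np
cv2.imwrite('pics/pair.png',cv2.resize(np.vstack([cv2.imread('pics/w_spin.png')[60:340],cv2.imread('pics/w_rack.png')]),None,fx=.9,fy=.9))"
```

```text
base 2458 (array([ 511.3, -362.2]), 83.3, 83.1, -45.3) 0.011082179361790007
base plane (array([ 510.8, -362.2]), 82.7, 82.7, 45.2) ((510.74200439453125, -362.1085510253906), 42.14354705810547)
shaft
0.05 28 [ 0.50651338 -0.36218288  0.04952799]
0.07 32 [ 0.50660038 -0.36222641  0.07119363]
0.09 41 [ 0.50701564 -0.36226021  0.09166233]
0.105 89 [ 0.50943005 -0.36228539  0.10565711]
collar 532 [0.61484957 0.14280798 0.10552089] ((612.9185791015625, 142.79872131347656), 23.134138107299805)
yellow [182, 114, 39, 72, 1287] ztop 0.077 (array([575.,  70.]), 87.3, 35.3, -19.0)
yellow [233, 215, 55, 32, 879] ztop 0.046 (array([701.7, 139. ]), 78.4, 49.2, 85.8)
yellow [243, 228, 33, 8, 242] ztop 0.046 (array([702.4, 137.3]), 45.5, 11.1, 85.8)
blue [404, 65, 40, 66, 981] ztop 0.076 (array([520.1, 381. ]), 83.9, 47.0, 9.2)
blue [184, 216, 44, 29, 627] ztop 0.046 (array([695.7,  61.4]), 62.0, 44.7, 86.4)
blue [190, 227, 32, 9, 231] ztop 0.046 (array([696.8,  60.7]), 45.4, 11.8, 83.7)
red [131, 119, 32, 71, 1104] ztop 0.077 (array([573.4,  -5.3]), 88.2, 18.2, -4.7)
red [136, 215, 40, 15, 341] ztop 0.046 (array([679.4, -13.1]), 61.0, 22.8, 86.2)
green [82, 119, 14, 67, 615] ztop 0.077 (array([561.9, -80.9]), 88.6, 15.8, -5.4)
green [92, 214, 39, 28, 355] ztop 0.046 (array([684.9, -89.4]), 63.1, 44.9, 85.5)
green [99, 225, 24, 9, 152] ztop 0.047 (array([687.2, -90.3]), 42.3, 13.7, 88.3)
orange [239, 152, 43, 52, 1142] ztop 0.099 (array([614.4, 142.7]), 48.8, 48.6, -67.0)
orange [184, 155, 109, 77, 1407] ztop 0.042 (array([635. , 122.6]), 150.8, 102.7, 72.4)
orange [251, 176, 19, 17, 242] ztop 0.096 (array([617.4, 143.1]), 21.0, 19.4, 85.9)
orange [179, 264, 150, 3, 167] ztop 0.348 (array([567.7, 139.1]), 47.3, 0.4, 85.9)
orange [284, 288, 72, 29, 409] ztop 0.361 (array([575.2, 158.1]), 21.3, 7.0, 86.3)
3.5833 [ 3.09286793e+01  1.35922915e+01 -3.40024995e+00  6.67014891e-03
 -7.30094927e+01 -1.25001617e+02]
```

View pics/pair.png

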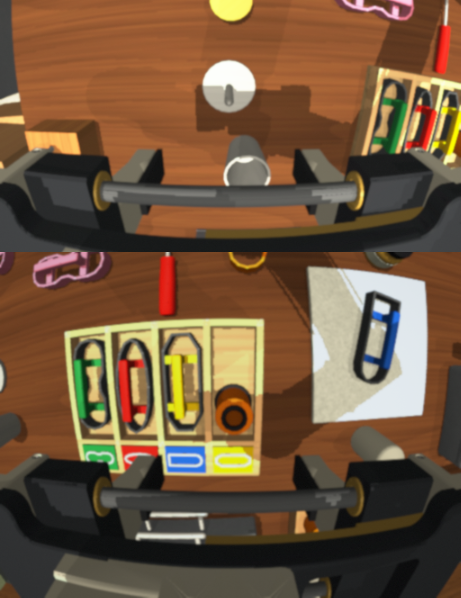

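The wrist view shows the bore of the spool in the yellow lane at about (234,412) and a clear spindle at (228,85). The spindle agrees across all cameras. I'll grip and lift the spool.

```bash
cat > b.py <<'E'
from h import *
robot.move_gripper(.75)
robot.goto([.614,.142,.15],down(86))
robot.servo_line([.614,.142,.064],speed=.08)
print('down',robot.read_force(),robot.read_position())
robot.move_gripper(0)
print('grip',robot.read_grip_width()*88,robot.read_finger_force(),robot.read_force())
robot.servo_line([.614,.142,.205],speed=.1)
print('lift',robot.read_grip_width()*88,robot.read_force())
robot.goto([.511,-.362,.215],down(86))
print(robot.read_position(),robot.read_force(),robot.read_grip_width()*88,robot.read_t())
p,d=robot.grab_frame("scene"); cv2.imwrite("pics/s1.png",cv2.resize(p[150:384,60:330,::-1],None,fx=2,fy=2))
wrist("w1")
E
python3 b.py; python3 -c "
import cv2,numpy as np
a=cv2.imread('pics/s1.png');b=cv2.imread('pics/w1.png')[:300]
a=cv2.resize(a,(390,338));b=cv2.resize(b,(400,234));c=np.zeros((338,790,3),np.uint8);c[:,:390]=a;c[:234,390:]=b;cv2.imwrite('pics/v1.png',c)"
```

```text
down [-0.10481668  0.49719897 -0.6329913 ] [0.61439008 0.14216909 0.06459707]
grip 50.05628032058779 30.000425772741437 [-1.28811526  0.58365616  2.44912274]
lift 50.041798872475425 [-1.10879042 -0.20882349 -2.87521569]
[ 0.51162264 -0.36123124  0.21499027] [-0.10244607  0.69034503 -2.77483381] 50.22451106408351 9.8333
```

View pics/v1.png

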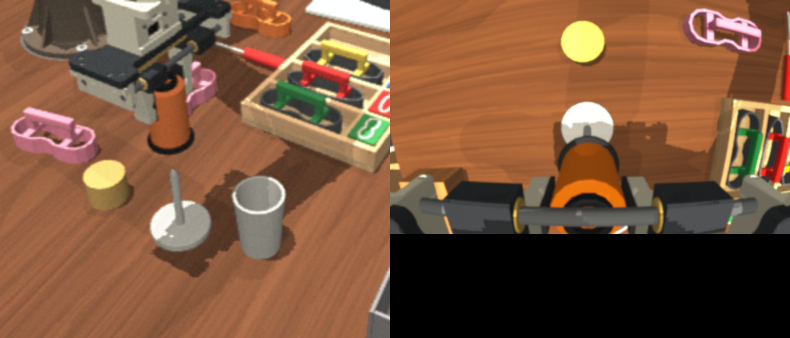

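The spool is gripped upright (50 mm) above the spindle. I'll measure the collar in the hand, then descend with a force guard.

```bash
cat > c.py <<'E'
from h import *
p,d,i,T=wrist("w2"); W=cloud(p,d,i,T); t=robot.read_position()
zc=t[2]-.0646+.107; m=(abs(W[...,2]-zc)<.008)&(np.hypot(W[...,0]-t[0],W[...,1]-t[1])<.026)
P=onplane(p,i,zc,T)[m]; c,r=cv2.minEnclosingCircle((P[:,:2]*1000).astype(np.float32)); print('collar rel TCP',np.array(c)-t[:2]*1000,r,m.sum())
x,y=.511,-.362
z=.172; robot.servo_line([x,y,z],speed=.1); f0=robot.read_force(); print(f0)
ok=True
while z>.0635:
    z-=.010 if z>.078 else .002
    robot.servo_line([x,y,z],speed=.06); f=robot.read_force()-f0
    if np.linalg.norm(f[:2])>8 or f[2]>3: print('contact',z,f,robot.read_position()); break
print('end',z,robot.read_position(),f)
E
python3 c.py
```

```text
collar rel TCP [ 1.29655513 -0.28838786] 26.890302658081055 1808
[ 0.31843049 -0.37180242 -2.63717999]
contact 0.06399999999999997 [-0.80406465  0.42916216  3.88533941] [ 0.51134478 -0.36214288  0.06437958]
end 0.06399999999999997 [ 0.51134478 -0.36214288  0.06437958] [-0.80406465  0.42916216  3.88533941]
```

```bash
cat > d.py <<'E'
from h import *
robot.move_gripper(.75); robot.dwell(.2)
x,y,z=robot.read_position(); robot.servo_line([x,y,.20],speed=.15)
p,d=robot.grab_frame("scene"); cv2.imwrite("pics/s2.png",cv2.resize(p[150:384,60:330,::-1],None,fx=1.5,fy=1.5))
def look(x,y,name):
    robot.goto([x,y,.25],down(86)); robot.dwell(.2)
    p,d,i,T=wrist(name); W=cloud(p,d,i,T)
    a=np.radians(-4.1); ex=np.array([np.cos(a),np.sin(a)]); ey=np.array([-ex[1],ex[0]])
    m=cmask(p,'yellow')&(W[...,2]>.065)&(W[...,2]<.09)
    P=onplane(p,i,.077,T)[m&(W[...,2]>.071)]; print(name,'handle',rect(P[:,:2]),m.sum()); c=P[:,:2]; r=rect(c)[0]/1000
    print('in rack axes u,v',r@ex*1000,r@ey*1000)
    # wall tops
    w=onplane(p,i,.042,T)[(abs(W[...,2]-.042)<.004)][:,:2]; u=w@ex;v=w@ey
    k=(u>.53)&(u<.60); h,e=np.histogram(v[k],np.arange(-.10,.24,.002))
    print([(round(1000*e[j]+1),int(h[j])) for j in range(len(h)) if h[j]>15])
    for c in('yellow','blue'):
        m=cmask(p,c)&(abs(W[...,2]-.046)<.006); P=onplane(p,i,.046,T)[m][:,:2]; 
        U=P@ex*1000;V=P@ey*1000; print(c,'label',np.percentile(U,[1,99]),np.percentile(V,[1,99]))
    print(robot.read_position(),robot.read_t())
look(.56,.067,"w3")
look(.57,.14,"w4")
E
python3 d.py; python3 -c "
import cv2,numpy as np
a=cv2.imread('pics/s2.png');b=cv2.imread('pics/w3.png')[:330,60:440];c=np.zeros((351,785,3),np.uint8);c[:a.shape[0],:a.shape[1]]=a;c[:330,405:]=b;cv2.imwrite('pics/v2.png',c)"
```

```text
w3 handle (array([573.9,  70. ]), 88.3, 13.3, -3.1) 818
in rack axes u,v 567.4264442207807 110.85323810769454
[(-83, 60), (-81, 62), (-79, 62), (-77, 62), (-75, 63), (-73, 39), (-69, 32), (-67, 40), (-65, 30), (-25, 31), (-23, 38), (-21, 51), (-19, 38), (-17, 47), (-15, 30), (-9, 17), (-7, 75), (-5, 74), (-3, 75), (-1, 76), (1, 73), (7, 57), (9, 67), (11, 40), (13, 16), (41, 16), (45, 19), (49, 19), (53, 18), (55, 43), (57, 71), (59, 52), (67, 30), (69, 90), (71, 75), (73, 88), (75, 80), (77, 70), (83, 61), (85, 88), (87, 39), (93, 17), (97, 17), (99, 18), (119, 17), (123, 18), (125, 18), (129, 16), (135, 62), (137, 80), (139, 18), (143, 41), (145, 78), (147, 85), (149, 81), (151, 79), (153, 61), (219, 66), (221, 75), (223, 76), (225, 73), (227, 75), (229, 36)]
yellow label [496.17283259 696.88426012] [-82.0788879  184.52716771]
blue label [450.91815695 696.10652032] [ 80.31795357 426.57782739]
[0.5600877  0.0662398  0.24987616] 18.4333
w4 handle (array([574.1,  70.8]), 87.9, 14.6, -2.6) 889
in rack axes u,v 567.5687344219008 111.66549022290582
[(-83, 48), (-81, 49), (-79, 49), (-77, 51), (-75, 50), (-73, 40), (-25, 23), (-23, 33), (-21, 40), (-19, 36), (-17, 39), (-15, 29), (-7, 63), (-5, 61), (-3, 65), (-1, 66), (1, 64), (3, 42), (7, 51), (9, 54), (11, 37), (55, 24), (57, 70), (59, 64), (61, 26), (67, 20), (69, 77), (71, 74), (73, 78), (75, 75), (77, 77), (79, 18), (83, 46), (85, 77), (87, 61), (119, 17), (123, 18), (129, 16), (133, 16), (135, 70), (137, 78), (139, 31), (143, 36), (145, 81), (147, 81), (149, 87), (151, 77), (153, 62), (219, 38), (221, 76), (223, 88), (225, 80), (227, 82), (229, 59)]
yellow label [520.91005066 704.29436077] [-37.27254998 219.1009341 ]
blue label [450.25911934 703.94443679] [103.89023455 425.54012734]
[0.56995212 0.139203   0.2501534 ] 19.075
```

View pics/v2.png

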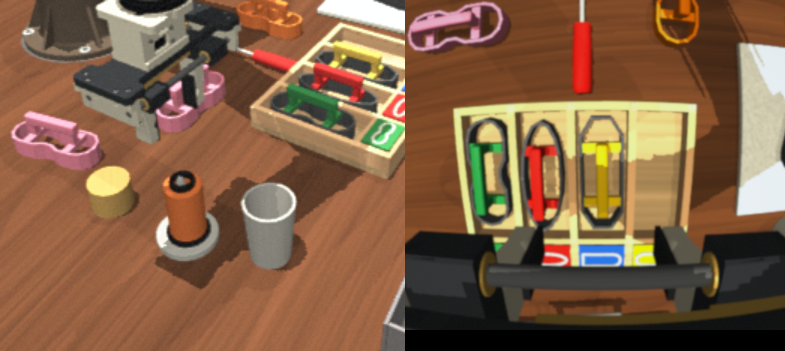

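The spool is seated on the base, with the spindle tip showing above the collar. The wall tops put the lane centres at v=110.3 (blue) and 186 (yellow). Wrist and top cameras differ by about 3 mm in y, so I'll close stepwise on the yellow handle to find the true offset.

```bash
cat >> h.py <<'E'
A=np.radians(-4.1); EX=np.array([np.cos(A),np.sin(A)]); EY=np.array([-EX[1],EX[0]])
def rk(u,v,z): return [*(u*EX+v*EY),z]
E
cat > e.py <<'E'
from h import *
robot.move_gripper(.40)
u,v=.5675,.1095
robot.goto(rk(u,v,.13),down(85.9)); robot.servo_line(rk(u,v,.050),speed=.08); robot.dwell(.3)
f0=robot.read_force(); t=robot.read_position(); print('at',t[:2]@EX,t[:2]@EY,t[2],f0)
for g in np.arange(24,13,-1):
    robot.move_gripper(g/88); f=robot.read_force()-f0
    print(g,round(robot.read_grip_width()*88,1),'lat %.2f'%(f[:2]@EY),'fing',np.round(robot.read_finger_force(),2),'z %.2f'%f[2])
robot.move_gripper(0); print(robot.read_grip_width()*88,robot.read_finger_force(),robot.read_force(),robot.read_t())
E
python3 e.py
```

```text
at 0.5676400198801077 0.10954449640348277 0.050320830053051 [-0.63696727 -0.65633602 -0.58255765]
24 24.3 lat 0.77 fing 0.0 z 0.37
23 23.0 lat 0.56 fing 0.0 z 0.97
22 22.3 lat 1.37 fing 0.0 z 1.13
21 21.3 lat 0.78 fing 0.0 z 1.03
20 19.8 lat 0.11 fing 0.0 z 0.66
19 18.8 lat 1.11 fing 0.0 z 1.23
18 17.6 lat 0.60 fing 0.0 z 0.46
17 17.0 lat 0.26 fing 0.0 z -0.23
16 16.3 lat 0.73 fing 0.0 z 0.91
15 15.0 lat 1.18 fing 0.19 z 0.40
14 13.9 lat 2.77 fing 6.88 z -0.06
13.849763372205013 29.930762350559235 [0.51873086 2.10810625 0.18527791] 24.9083
```

The grasp is centred to within about 1 mm. That puts the true yellow lane centre at v≈185.0 in the tool frame, so I'll carry the die over.

```bash
cat > f.py <<'E'
from h import *
u,v=.5675,.1095; u2,v2=.5695,.1850
robot.servo_line(rk(u,v,.125),speed=.1); print(robot.read_grip_width()*88,robot.read_force())
robot.servo_line(rk(u2,v2,.125),speed=.1)
robot.servo_line(rk(u2,v2,.075),speed=.1); robot.dwell(.2); f0=robot.read_force(); print(f0)
z=.075
while z>.047:
    z-=.004 if z>.056 else .0015
    robot.servo_line(rk(u2,v2,z),speed=.05); f=robot.read_force()-f0
    if f[2]>3 or np.linalg.norm(f[:2])>10: break
print('stop',z,robot.read_position(),f)
p,d,i,T=wrist("w5")
p,d=robot.grab_frame("scene"); cv2.imwrite("pics/s3.png",cv2.resize(p[120:280,200:400,::-1],None,fx=2,fy=2)); print(robot.read_t())
E
python3 f.py; python3 -c "
import cv2,numpy as np
a=cv2.imread('pics/s3.png');b=cv2.imread('pics/w5.png')[:330,60:440];c=np.zeros((330,785,3),np.uint8);c[:a.shape[0],:a.shape[1]]=a;c[:330,405:]=b;cv2.imwrite('pics/v3.png',c)"
```

```text
13.875785019781095 [-0.28864586 -0.38467346 -5.95819948]
[ 0.02004466 -0.88653562 -4.24672517]
stop 0.048999999999999974 [0.58142732 0.14388271 0.04998199] [-3.10834115  0.80195744 10.47261533]
29.9167
```

View pics/v3.png

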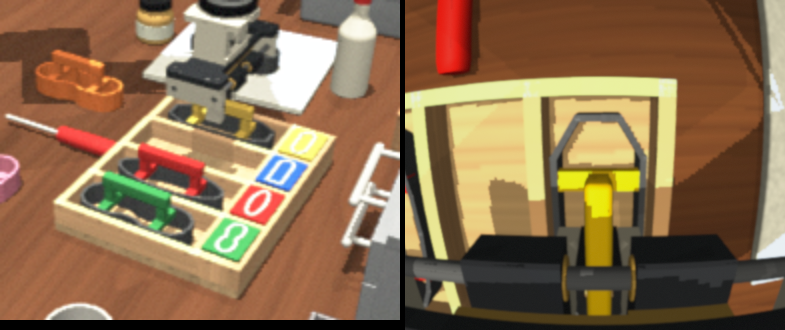

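The yellow die is in its lane, and contact came at the expected height. I'll release it and look at the blue die and the blue label outline.

```bash
cat > g.py <<'E'
from h import *
robot.move_gripper(.40); robot.dwell(.2)
x,y,z=robot.read_position(); robot.servo_line([x,y,.16],speed=.12)
robot.goto([.515,.383,.25],down(76)); robot.dwell(.2)
p,d,i,T=wrist("w6"); W=cloud(p,d,i,T)
m=cmask(p,'blue')&(W[...,2]>.071)&(W[...,2]<.085)&(W[...,1]>.25)
P=onplane(p,i,.077,T)[m]; print('handle',rect(P[:,:2]),m.sum())
k=(W[...,2]>.034)&(W[...,2]<.048)&(np.hypot(W[...,0]-.517,W[...,1]-.383)<.095)
P=onplane(p,i,.042,T)[k]; print('outline',rect(P[:,:2]),k.sum())
print(robot.read_position(),robot.read_t())
E
python3 g.py; python3 -c "
import cv2,numpy as np
a=cv2.resize(cv2.imread('pics/scene0.png')[190:225,320:365],None,fx=8,fy=8,interpolation=2);b=cv2.imread('pics/w6.png')[:330,60:440];c=np.zeros((330,785,3),np.uint8);c[:a.shape[0],:a.shape[1]]=a;c[:330,405:]=b;cv2.imwrite('pics/v4.png',c)"
```

```text
handle (array([518.4, 385.9]), 87.9, 13.4, -13.7) 808
outline (array([519.1, 385.7]), 148.1, 56.1, -13.8) 1549
[0.51548868 0.38186918 0.24965305] 33.0917
```

View pics/v4.png

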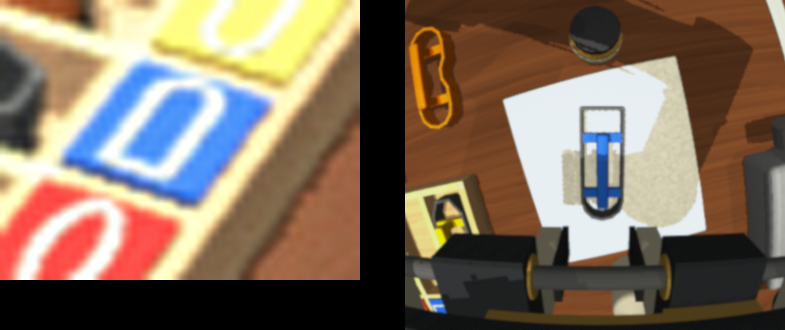

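The blue label's outline lies crosswise, so it gives no end-for-end hint. The blue die measures 148×56 mm on the board at about (518.5,384.5), −13.7°. I'll pick it up and file it.

```bash
cat > k.py <<'E'
from h import *
x,y=.5185,.3845
robot.goto([x,y,.13],down(76.3)); robot.servo_line([x,y,.050],speed=.08); robot.dwell(.2)
a=np.radians(76.3); c=np.array([np.cos(a),np.sin(a)]); f0=robot.read_force()
for g in(20,18,17,16,15): robot.move_gripper(g/88); print(g,'lat %.2f'%((robot.read_force()-f0)[:2]@c),robot.read_finger_force())
robot.move_gripper(0); print(robot.read_grip_width()*88,robot.read_finger_force())
robot.servo_line([x,y,.15],speed=.1); print(robot.read_force())
u2,v2=.5695,.1090
robot.goto(rk(u2,v2,.145),down(85.9))
robot.servo_line(rk(u2,v2,.075),speed=.1); robot.dwell(.2); f0=robot.read_force(); print(robot.read_grip_width()*88,f0)
z=.075
while z>.047:
    z-=.004 if z>.056 else .0015
    robot.servo_line(rk(u2,v2,z),speed=.05); f=robot.read_force()-f0
    if f[2]>3 or np.linalg.norm(f[:2])>10: break
print('stop',z,robot.read_position(),f,robot.read_t())
E
python3 k.py
```

```text
20 lat 0.22 0.0
18 lat -0.16 0.0
17 lat 0.09 0.0
16 lat -0.86 0.0
15 lat 0.86 0.4830690287053585
14.095457397200098 29.992112517356873
[-1.41615186 -0.18907459 -4.42682084]
13.958608582465413 [ 0.02042328  0.22945273 -5.69884695]
stop 0.048999999999999974 [0.57602029 0.06809609 0.04998046] [-4.1793051   0.79687281 10.65273334] 42.4
```

Contact is again at the expected height. I'll release, back off and verify.

```bash
cat > l.py <<'E'
from h import *
robot.move_gripper(.40); robot.dwell(.2)
x,y,z=robot.read_position(); robot.servo_line([x,y,.25],speed=.15); robot.dwell(.2)
p,d,i,T=wrist("w7"); W=cloud(p,d,i,T)
for c in('yellow','blue','red','green'):
    m=cmask(p,c)&(W[...,2]>.068)&(W[...,2]<.09); P=onplane(p,i,.077,T)[m][:,:2]
    print(c,'z %.4f'%np.median(W[m][:,2]),rect(np.stack([P@EX,P@EY],1)))
robot.goto([.35,-.1,.35],down(86))
p,d=robot.grab_frame("scene"); cv2.imwrite("pics/s5.png",cv2.resize(p[110:330,60:400,::-1],None,fx=1.15,fy=1.15)); print(robot.read_t())
E
python3 l.py; python3 -c "
import cv2,numpy as np
a=cv2.imread('pics/s5.png');b=cv2.imread('pics/w7.png')[:330,60:440];c=np.zeros((330,785,3),np.uint8);c[:a.shape[0],:a.shape[1]]=a;c[:330,405:]=b;cv2.imwrite('pics/v5.png',c)"
```

```text
yellow z 0.0757 (array([570.1, 184.5]), 88.1, 15.2, 0.5)
blue z 0.0759 (array([568.6, 109.9]), 87.5, 13.4, -0.3)
red z 0.0758 (array([571.2,  33.8]), 88.2, 15.5, -0.3)
green z 0.0757 (array([566.4, -40.9]), 89.3, 15.7, -1.2)
46.15
```

View pics/v5.png

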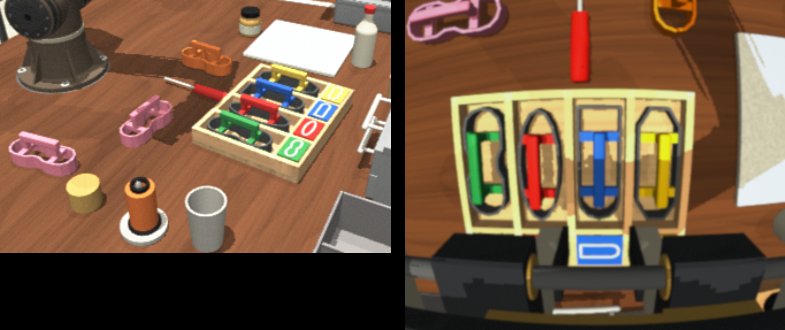

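All four dies are at equal height and centred in their colour's lanes, the spool is on the spindle, and the bystanders are untouched.

```bash
python3 -c "
from rig import robot
print(robot.job_done())"
```

```text
the job is handed in; nothing more can be done
None
```

The job is handed in at about 46 s of robot time: in the final images the yellow and blue dies lie flat in their own lanes, the spool is fully down on its spindle, and the red and green dies and the bystanders are where they were.

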